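# Extend the telescoping brush to its second stop and hold it ready

## Robot

A 6-joint arm with a two-finger parallel gripper is mounted at the origin on the work surface. World frame = base frame: x ahead of the robot, y to its left, z up, the work surface at z = 0. Lengths are in m, angles in rad, forces in N, time in s.
With the tool pointing down it reaches from about 0.25 to 0.8 m from the base axis. Payload 3.9 kg.
Tool frame: the origin (TCP) lies on the centre line of the jaws, within the pads' length; the fingertips stand nose_length ahead of it and the grasp point (between the pads) lies 11 mm behind it (nose_length is the distance from the TCP to the fingertips, in m); z points along the fingers, y is the line along which they close (so a half turn about z gives the same grasp; the last joint's range is limited). The gripper opens to 85 mm and grips with 20 to 120 N. Pads are 22 mm wide; open, the fingers measure 114 mm over their backs; the gripper's body (76 mm by 85 mm) begins 54 mm behind the grasp point. The pads swing forward as they close: fully open they stand 13 mm farther back than shut.
Start: joints at [-1.184, 0.26, -0.138, 1.173, 0, 1.571], TCP at [0.198, -0.486, 0.239] pointing down, gripper open.
Joint ranges: [-2.78, 2.78], [-0.83, 1.72], [-1.28, 1.37], [-1.9, 2.12], [-1.57, 1.48], [-3.14, 3.14]. Speed limits (rad/s): [2.57, 2.57, 3.14, 3.14, 3.14, 3.14].

## Interface

Orientations are given as a 3x3 rotation matrix whose columns are the frame's x, y, z axes.
In Python, from plant import state, grab_frame, finish_job, nose_length gives the robot as it stands.
- The arm moves only by the shell command python3 -m pendant 'ROWS' [OPENING]. ROWS is JSON, one flat list of numbers, 6 for each row, row after row: the shift along the tool's x, y, z in cm, then the turn, a rotation vector about the tool's x, y, z in rad. In form: [dx, dy, dz, wx, wy, wz, dx, dy, dz, wx, wy, wz, ...]. A call has 1 to 8 rows; each row shifts and turns the commanded pose from where the row before left it, along the tool's axes as they then stand; what a row does not reach is not made up. A row lasts 1/12 s, in which the tool goes at most 41.7 mm and 7.16 degrees, less where a joint would pass 70% of its speed; a pose out of reach is approached as far as the arm can. A call is refused whole if a number of a shift passes 4.17 or a number of a turn 0.125, either way. A call with a gripper value outside its range is refused whole. OPENING is the closure, from 0 (fully open) to 1 (shut), set as the call begins (- or left out, the last holds). The fingers move at their own pace and stop on an object; the grip force is fixed at half the most. Time passes only in rows, so rows that do not move let the fingers close. It gives the time, the measured TCP pose, the force, the opening and the grip force at its end, in the units of the state.
- state(): the state, without advancing time (a new reading comes with each control period).
- grab_frame(name): name is "side" or "top"; returns a dict with "color" (384x512x3 uint8, red, green, blue), "K" (3x3 intrinsics, pixels), "R" (3x3) and "t" (3): a world point X has camera coordinates R X + t. Camera axes: x right, y down, z forward; pixel columns grow to the right and rows downward; lengths in m; the calibration is good to about 2 mm. A picture is of the moment at which its call begins. There is no depth.
- finish_job(): hands the job in; it is judged then, once.
The state is a dict: "clock": time; "joint_positions": joint angles; "joint_vel": joint speeds; "effort": joint torques, N m; "position": TCP position; "tool_rot": TCP orientation; "wrist_force": force on the tool from outside, world axes, zero at the start; "ft_torque": the same for the moment, N m; "finger_gap": finger opening in m; "gripper_force": force on a finger pad.
Only numpy, scipy, OpenCV 4.12 (cv2) and the standard library are available. Lean on these libraries where they do the work, as an engineer would, in place of code of your own. Each camera call takes 0.05 s, during which the arm holds its last target. There are 200 camera calls.

## Task

The gap behind the recycling drawers has to be scrubbed, so make the telescoping brush ready: while it stands in its holder, press the orange button in its blue grip, draw the grip up to the second stop (all the way out) and let the button spring back out so that it locks there. Then take the grip by its sides without pressing the button, lift the locked brush straight up until the whole head is clear above the holder, and finish while still holding it there over the holder, upright, still and fully extended. Do not shift or knock over the bottle, the yogurt cup or the crushed can.

Things in the scene. Friction and masses are not known exactly. Their poses are not given: they have to be found in the camera images.
- brush: telescoping scrubbing brush, about 0.34 kg, standing head down in its holder. Origin: centre of the bristles' flat underside; z runs up along the brush. Round head 46 mm in diameter, 38 mm high, white bristles, then a 12 mm steel rod on which the blue square grip slides. The orange button is in the grip's +x face (brush frame): the brush's yaw is the way the button points
- sleeve (a joint): how far the grip is drawn out, m: 0 in (start, locked), 0.045 first stop, 0.090 second stop and end of travel. At each a sprung catch, tied to the button, locks it with 1.5 mm of play. Button held in: it slides freely past the first stop (0.5 N friction; the weight of head and rod, 2.3 to 3 N, keeps the head down). Button let go between stops: it slides on until the catch drops into the next
- button (a joint): how far the button is pressed in, m: 0 out, 0.005 flush with the grip (full travel). The catch is free from 0.0035 on. The spring takes 1 N at first, 2.5 N at the end, and pushes the button out when let go: fully out where the catch finds a stop, elsewhere it stays about 3 mm in
- button_face (a point): centre of the orange button's outer face, 5 mm proud of the grip's +x face, 20 mm from the brush axis, 28 mm below the grip's top; face 13 mm wide, 26 mm high; moves with grip and button
- grip_top (a point): centre of the top of the blue grip, on the brush axis; x axis towards the button. The grip is 30 x 30 mm, 130 mm long; its top is 188 mm above the brush's origin when pushed in, 278 mm when fully out. Pinching it along its x axis presses the button flush and grips it; pinching it along its y axis (the two plain sides) leaves the button alone
- holder_rim (a point): centre of the mouth of the white drip cup (fixed to the surface) the brush stands in: 50 mm above the surface, 60 mm wide outside, 54 mm inside at the rim, inner floor 6 mm above the surface, on a flat grey foot 92 mm wide
- bottle: empty clear plastic bottle with green label and cap, standing, 64 mm in diameter, 190 mm high; origin at the centre of its underside; leave it alone
- yogurt: empty white yogurt cup, standing, 72 mm wide at the rim, 75 mm high; origin at the centre of its underside; leave it alone
- can: crushed drinks can with a red band, 66 mm in diameter, 36 mm high; origin at the centre of its underside; leave it alone
- stack_corner (a point): near left top corner of the white stack of plastic recycling drawers on the right (fixed, 318 mm high): from here the stack reaches 360 mm away from the robot and 280 mm to the right; x axis points away from the robot. Its green top drawer is pulled out up to 160 mm towards the robot, the blue one under it up to 60 mm, with pulls 28 mm further in front
Not all that is in view belongs to the job. Leave any brown look-alike of the part that bears holder_rim alone.

How it is judged:
By the outcome, as a careful person would: the job done as asked, in the order asked, and still so for the second after the job is handed in, while the arm keeps its last pose, push and grip.
It also fails if it takes over 38 s, if anything falls off the work surface, if the arm or the gripper's body presses on something with over 40 N, if the wrist force passes 120 N, or if a joint passes its speed limit or range.

## Working session

There is one attempt and no reset: what is moved stays moved. The work goes in short steps, Python scripts to look and compute and a shell command to move; the robot and the scene stay as the last step left them, time stands still between calls to the robot, and variables do not carry over. Pictures are saved under pics/ and viewed, at most 10 in all, crops included, and the job is handed in when it is done.

```bash
ls; mkdir -p pics; python3 - <<'E'
from plant import state, grab_frame, nose_length
import cv2,numpy as np
print(nose_length, state())
for n in("side","top"):
    f=grab_frame(n); cv2.imwrite(f"pics/{n}0.png",f["color"][:,:,::-1]); np.savez(f"pics/{n}0.npz",**f)
    print(n,f["K"],f["R"],f["t"])
E
```

```text
pics
0.008 {'clock': 0.0, 'joint_positions': array([-1.18400916e+00,  2.60656708e-01, -1.39366087e-01,  1.17269042e+00,
        3.18682617e-06,  1.57078117e+00]), 'joint_vel': array([ 7.66293798e-04, -2.22182243e-03, -1.22563786e-04,  7.86524466e-05,
       -6.52769130e-04, -3.08786147e-04]), 'effort': array([-4.80458166e-04, -4.05676746e+01,  2.53923744e+01,  1.86212116e-02,
       -8.52316225e-05,  5.25779015e-06]), 'position': array([ 0.19778997, -0.4856049 ,  0.23848033]), 'tool_rot': array([[ 9.26120050e-01,  3.77228225e-01, -7.20126244e-04],
       [ 3.77228913e-01, -9.26118346e-01,  1.77647895e-03],
       [ 3.21587635e-06, -1.91688522e-03, -9.99998163e-01]]), 'wrist_force': array([0.14986365, 0.28742748, 0.78535033]), 'ft_torque': array([0.02877299, 0.02301788, 0.00985191]), 'gripper_force': 0.0, 'finger_gap': 0.08537271270142982}
side [[394.41164135   0.         250.21681697]
 [  0.         394.41164135 193.47553909]
 [  0.           0.           1.        ]] [[-9.47667959e-01 -3.19257634e-01  5.73737711e-05]
 [-2.06445799e-01  6.12666003e-01 -7.62902681e-01]
 [ 2.43527354e-01 -7.22990271e-01 -6.46513338e-01]] [0.56035454 0.3033476  1.17075532]
top [[417.07356544   0.         259.16464604]
 [  0.         417.07356544 194.61286877]
 [  0.           0.           1.        ]] [[-0.01000013 -0.99991836 -0.00795488]
 [-0.98758675  0.01112327 -0.15668021]
 [ 0.15675591  0.00628931 -0.98761735]] [-0.02109626  0.62463694  1.31891936]
```

View pics/side0.png

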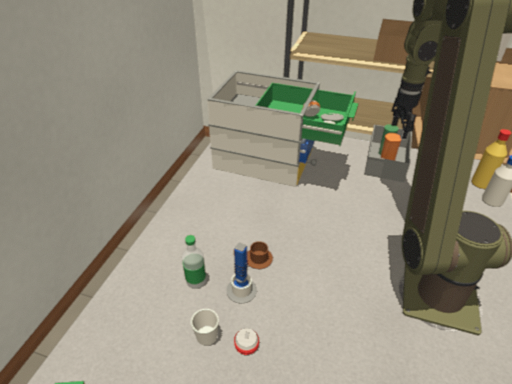

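View pics/top0.png

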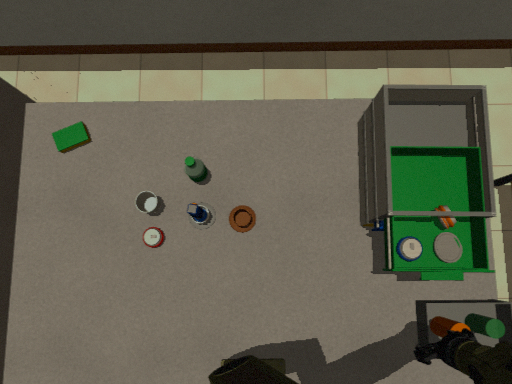

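The side view shows the brush at about (241,265) with its holder foot at (241,290), the bottle at (194,265), the yogurt cup at (206,327), the can at (247,341) and the brown decoy at (259,254). In the top view the brush is at about (199,213). I can't see the button yet.

```bash
cat > h.py <<'E'
import numpy as np, cv2
def ray(f,u,v):
    c=-f["R"].T@f["t"]; d=f["R"].T@np.linalg.inv(f["K"])@np.array([u,v,1.]); return c,d/np.linalg.norm(d)
def onz(f,u,v,z):
    c,d=ray(f,u,v); return c+d*(z-c[2])/d[2]
def two(f,p,g,q):
    a,d=ray(f,*p); b,e=ray(g,*q); s=np.linalg.lstsq(np.c_[d,-e],b-a,rcond=None)[0]
    P,Q=a+d*s[0],b+e*s[1]; return (P+Q)/2,np.linalg.norm(P-Q)
def proj(f,X):
    p=f["K"]@(f["R"]@X+f["t"]); return p[:2]/p[2]
E
python3 - <<'E'
from h import *
s=np.load("pics/side0.npz");t=np.load("pics/top0.npz")
for f in(s,t): print("cam",-f["R"].T@f["t"])
print("decoy z.05 top",onz(t,242,218,.05))
a=cv2.resize(s["color"][225:365,170:290],None,fx=5,fy=5,interpolation=cv2.INTER_CUBIC)[:600]
a=cv2.resize(s["color"][225:315,190:270],None,fx=6,fy=6,interpolation=cv2.INTER_CUBIC)
b=cv2.resize(t["color"][170:260,170:220],None,fx=6,fy=6,interpolation=cv2.INTER_CUBIC)
cv2.imwrite("pics/c1.png",np.hstack([a,b])[:,:,::-1])
for n,f in(("s",s),("t",t)):
    h=cv2.cvtColor(f["color"],cv2.COLOR_RGB2HSV)
    for c,lo,hi in(("blue",(105,120,30),(125,255,255)),("orange",(5,170,120),(20,255,255)),):
        m=cv2.inRange(h,lo,hi); k,_,st,ce=cv2.connectedComponentsWithStats(m)
        print(n,c,[(st[i].tolist(),ce[i].round(1).tolist()) for i in range(1,k) if st[i][4]>4])
E
```

```text
cam [0.30854393 0.83949141 0.98830148]
cam [ 0.4099238  -0.03633764  1.40028807]
decoy z.05 top [0.54791    0.02881916 0.05      ]
s blue [([302, 140, 7, 6, 19], [305.7, 142.9]), ([299, 147, 10, 16, 80], [303.5, 155.4]), ([508, 156, 4, 9, 24], [510.0, 160.2]), ([235, 248, 11, 33, 283], [240.3, 263.7]), ([234, 281, 14, 6, 49], [240.5, 283.4])]
s orange [([311, 102, 4, 2, 6], [312.2, 102.7]), ([382, 134, 18, 26, 324], [390.5, 146.0]), ([499, 139, 9, 3, 13], [502.5, 139.9])]
t blue [([189, 206, 11, 10, 35], [195.6, 211.7]), ([194, 209, 13, 13, 57], [201.6, 216.6]), ([372, 221, 12, 10, 54], [379.4, 226.3]), ([407, 237, 6, 1, 6], [409.5, 237.0]), ([397, 238, 16, 23, 64], [401.2, 250.0])]
t orange [([442, 207, 3, 4, 8], [442.9, 208.8]), ([442, 218, 11, 9, 44], [447.5, 221.0]), ([451, 323, 19, 9, 97], [459.3, 326.7])]
```

View pics/c1.png

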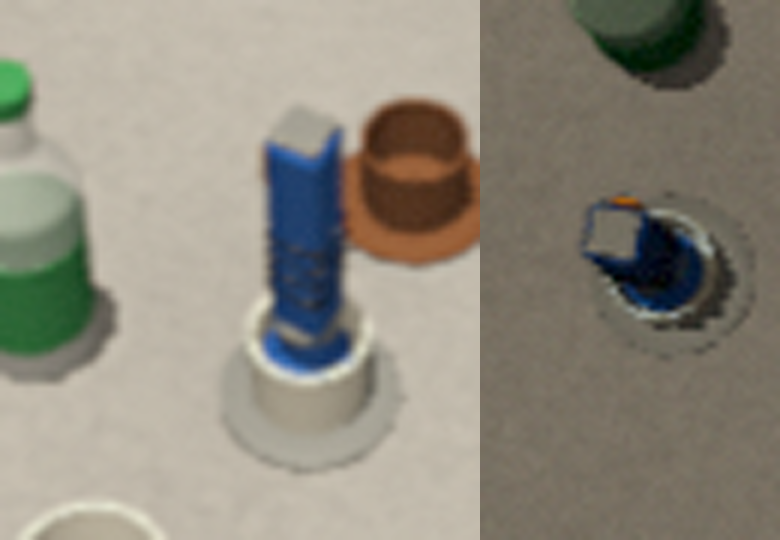

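```bash
python3 - <<'E'
from h import *
s=np.load("pics/side0.npz");t=np.load("pics/top0.npz")
pt=(170+(613-480)/6,170+232/6);ps=(190+304/6,225+130/6)
print("two",two(s,ps,t,pt)); print(onz(t,*pt,.194),onz(s,*ps,.194))
print("rim",onz(t,170+(664-480)/6,170+263/6,.05),onz(s,190+309/6,225+333/6,.05),"foot",onz(t,170+(674-480)/6,170+273/6,.003),onz(s,190+311/6,225+398/6,.003))
print("topcorners",[onz(t,170+(x-480)/6,170+y/6,.194)[:2].round(4) for x,y in((598,203),(643,210),(637,255),(590,253))])
print("sidecorners",[onz(s,190+x/6,225+y/6,.194)[:2].round(4) for x,y in((298,105),(342,128),(305,153),(268,140))])
print("button",onz(t,170+(625-480)/6,170+203/6,.166))
print("bottle",onz(s,190+190/6/5-0,225,.0)[:0],onz(t,198,178,.0),"bcap",two(s,(190,240),t,(190,161)),"yog",onz(t,147,202,.075),onz(s,205.5,322,.075),"can",onz(t,153,237,.036))
print("stack",onz(t,387,215,.318),onz(t,387,89,.318),onz(t,391,268,.3))
E
```

```text
two (array([0.56218188, 0.16744232, 0.1922022 ]), np.float64(0.00026615789909811935))
[0.56208687 0.167167   0.194     ] [0.5614737  0.16895272 0.194     ]
rim [0.56298989 0.1634748  0.05      ] [0.56063323 0.17074787 0.05      ] foot [0.56261122 0.1647406  0.003     ] [0.55899477 0.17437651 0.003     ]
topcorners [array([0.5764, 0.1747]), array([0.5727, 0.1527]), array([0.5507, 0.1553]), array([0.5519, 0.1782])]
sidecorners [array([0.5691, 0.1556]), array([0.5457, 0.1624]), array([0.5565, 0.1816]), array([0.5747, 0.1797])]
button [0.58010983 0.16612483 0.166     ]
bottle [] [0.69214999 0.18149798 0.        ] bcap (array([0.70827691, 0.17832574, 0.17937104]), np.float64(0.00018049418707362247)) yog [0.60028903 0.33298091 0.075     ] [0.59800258 0.3424493  0.075     ] can [0.49020383 0.32049066 0.036     ]
stack [ 0.52427588 -0.36138549  0.318     ] [ 0.86973611 -0.38140136  0.318     ] [ 0.38810815 -0.3691416   0.3       ]
```

The brush axis is near (0.562, 0.167) with the button yaw at about −6°. The two views agree to 0.3 mm and give a top height of 0.192 against the expected 0.194. I'll rise first, then go round the drawers.

```bash
python3 -m pendant '[0,0,-3.5,0,0,0, 0,0,-3.5,0,0,0, 0,0,-3.5,0,0,0, 1.8,-2.9,0,0,0,0, 1.8,-2.9,0,0,0,0, 1.8,-2.9,0,0,0,0, 1.8,-2.9,0,0,0,0, 1.8,-2.9,0,0,0,0]' 0 
cat > go.py <<'E'
import sys
from plant import state
from h import *
from scipy.spatial.transform import Rotation as Ro
s=state();p,R=s["position"],s["tool_rot"]
T=np.array([float(v) for v in sys.argv[1:4]])
print("p",p.round(4),"shift cm",(R.T@(T-p)*100).round(2),"yaw y deg",np.degrees(np.arctan2(R[1,1],R[0,1])).round(2),"q",s["joint_positions"].round(2),"F",s["wrist_force"].round(2),"gap",s["finger_gap"].round(4),"t",round(s["clock"],2))
y=np.radians(float(sys.argv[4])); Y=np.array([np.cos(y),np.sin(y),0]);Z=np.array([0,0,-1.]);G=np.c_[np.cross(Y,Z),Y,Z]
print("rotvec",Ro.from_matrix(R.T@G).as_rotvec().round(3))
E
python3 go.py .562 .167 .32 -6
```

```text
clock: 0.77
position: [0.2265, -0.3163, 0.3439]
tool_rot: [[0.926, 0.376, -0.0], [0.376, -0.926, 0.001], [0.0, -0.001, -1.0]]
wrist_force: [0.3, 0.4, 0.9]
finger_gap: 0.0851
gripper_force: 0.0Traceback (most recent call last):
  File "go.py", line 7, in <module>
    print("p",p.round(4),"shift cm",(R.T@(T-p)*100).round(2),"yaw y deg",np.degrees(np.arctan2(R[1,1],R[0,1])).round(2),"q",s["joint_positions"].round(2),"F",s["wrist_force"].round(2),"gap",s["finger_gap"].round(4),"t",round(s["clock"],2))
                                                                                                                                                                                              ^^^^^^^^^^^^^^^^^^^^^
AttributeError: 'float' object has no attribute 'round'
```

```bash
sed -i 's/s\["finger_gap"\].round(4)/round(s["finger_gap"],4)/' go.py; python3 -m pendant '[3.2,-2.1,0,0,0,0, 3.2,-2.1,0,0,0,0, 3.2,-2.1,0,0,0,0, 3.2,-2.1,0,0,0,0, 3.2,-2.1,0,0,0,0, 3.2,-2.1,0,0,0,0, 3.2,-2.1,0,0,0,0, 3.2,-2.1,0,0,0,0]' >/dev/null
python3 go.py .562 .167 .32 -6
```

```text
p [ 0.4008 -0.0639  0.3441] shift cm [ 23.65 -15.3    2.41] yaw y deg -67.82 q [-0.16  0.03 -0.15  1.4  -0.    2.6 ] F [ 0.87  0.31 -0.69] gap 0.0851 t 1.43
rotvec [-0.     0.    -1.079]
```

```bash
python3 -m pendant '[3.2,-2.1,0,0,0,0, 3.2,-2.1,0,0,0,0, 3.2,-2.1,0,0,0,0, 3.2,-2.1,0,0,0,0, 3.2,-2.1,0,0,0,0, 3.2,-2.1,0,0,0,0, 0,0,0,0,0,-0.12, 0,0,0,0,0,-0.12]' >/dev/null
python3 -m pendant '[0,0,0,0,0,-0.12, 0,0,0,0,0,-0.12, 0,0,0,0,0,-0.12, 0,0,0,0,0,-0.12, 0,0,0,0,0,-0.12, 0,0,0,0,0,-0.12, 0,0,0,0,0,-0.12, 0,0,0,0,0,0]' >/dev/null
python3 go.py .562 .167 .32 -6
```

```text
p [0.5304 0.1233 0.3438] shift cm [4.67 2.7  2.37] yaw y deg -5.85 q [ 0.23  0.28  0.15  1.45 -0.    1.9 ] F [ 0.09  0.59 -0.69] gap 0.0853 t 2.77
rotvec [-0.001  0.     0.003]
```

```bash
python3 -m pendant '[2.35,1.35,0,0,0,0, 2.35,1.35,0,0,0,0, 0,0,3,0,0,0, 0,0,3,0,0,0, 0,0,3,0,0,0, 0,0,2,0,0,0, 0,0,0,0,0,0, 0,0,0,0,0,0]' >/dev/null
python3 go.py .562 .168 .155 -6
python3 - <<'E'
from plant import grab_frame
from h import *
s=grab_frame("side");t=grab_frame("top")
a=cv2.resize(s["color"][185:310,180:290],None,fx=4.4,fy=4.4,interpolation=cv2.INTER_CUBIC)
b=cv2.resize(t["color"][145:270,150:220],None,fx=4.4,fy=4.4,interpolation=cv2.INTER_CUBIC)
cv2.imwrite("pics/c2.png",np.hstack([a,b])[:,:,::-1])
E
```

```text
p [0.5614 0.167  0.2333] shift cm [0.12 0.07 7.83] yaw y deg -6.07 q [0.29 0.37 0.01 1.21 0.   1.97] F [0.73 0.43 0.86] gap 0.0851 t 3.43
rotvec [-0.003  0.001 -0.001]
```

View pics/c2.png

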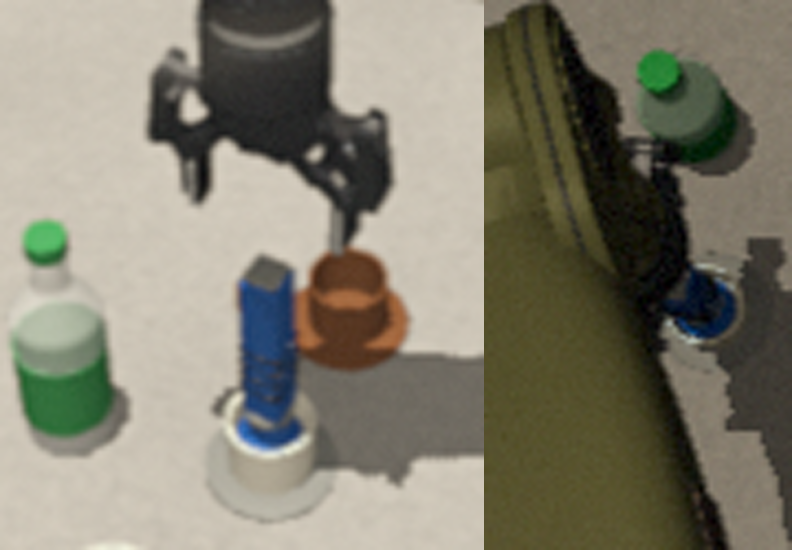

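The side view shows the fingers straddling the brush. The fingertip midpoint is at crop (269,225) and the grip top at (267,273), so they line up, and the bottle is clear. I'll descend next.

```bash
python3 -m pendant '[0.1,0.05,2,0,0,0, 0,0,2,0,0,0, 0,0,2,0,0,0, 0,0,1.8,0,0,0, 0,0,0,0,0,0, 0,0,0,0,0,0]' |grep force
python3 go.py .562 .168 .155 -6
python3 -m pendant '[0,0,0,0,0,0, 0,0,0,0,0,0, 0,0,0,0,0,0, 0,0,0,0,0,0, 0,0,0,0,0,0, 0,0,0,0,0,0]' 1
python3 go.py .562 .168 .155 -6
python3 -m pendant '[0,0,0,0,0,0, 0,0,0,0,0,0, 0,0,0,0,0,0, 0,0,0,0,0,0, 0,0,0,0,0,0, 0,0,0,0,0,0]'
python3 go.py .562 .168 .155 -6
```

```text
wrist_force: [-0.1, 0.2, 0.8]
gripper_force: 0.0
p [0.5635 0.1683 0.1574] shift cm [-0.04 -0.15  0.24] yaw y deg -5.99 q [ 0.29  0.41 -0.13  1.03 -0.    1.97] F [-0.11  0.19  0.8 ] gap 0.0854 t 4.03
rotvec [ 0.001 -0.     0.   ]
clock: 4.53
position: [0.5635, 0.1685, 0.1576]
tool_rot: [[0.104, 0.995, 0.002], [0.995, -0.104, 0.001], [0.001, 0.002, -1.0]]
wrist_force: [-2.2, -0.7, 5.4]
finger_gap: 0.0304
gripper_force: 57.5
p [0.5635 0.1685 0.1576] shift cm [-0.07 -0.15  0.26] yaw y deg -5.96 q [ 0.29  0.41 -0.13  1.03  0.    1.97] F [-2.17 -0.66  5.36] gap 0.0304 t 4.53
rotvec [ 0.002 -0.001  0.001]
clock: 5.03
position: [0.5636, 0.1685, 0.1576]
tool_rot: [[0.104, 0.995, 0.002], [0.995, -0.104, 0.001], [0.001, 0.002, -1.0]]
wrist_force: [-0.6, 0.9, 6.1]
finger_gap: 0.0298
gripper_force: 57.5
p [0.5636 0.1685 0.1576] shift cm [-0.07 -0.15  0.26] yaw y deg -5.95 q [ 0.29  0.41 -0.13  1.03  0.    1.97] F [-0.57  0.91  6.05] gap 0.0298 t 5.03
rotvec [ 0.002 -0.001  0.001]
```

```bash
python3 -m pendant '[0,0,-1,0,0,0, 0,0,-1,0,0,0, 0,0,-1,0,0,0, 0,0,-1,0,0,0, 0,0,-1,0,0,0, 0,0,-1,0,0,0, 0,0,-1,0,0,0, 0,0,-1,0,0,0]' | grep -A1 force; python3 -m pendant '[0,0,-0.3,0,0,0, 0,0,0,0,0,0, 0,0,0,0,0,0]'>/dev/null; python3 go.py .5636 .1685 .2476 -6
python3 - <<'E'
from plant import grab_frame
from h import *
s=grab_frame("side")
cv2.imwrite("pics/c3.png",cv2.resize(s["color"][185:310,180:290],None,fx=4.4,fy=4.4,interpolation=cv2.INTER_CUBIC)[:,:,::-1])
E
```

```text
wrist_force: [-1.1, -1.2, -1.6]
finger_gap: 0.0304
gripper_force: 57.9
p [0.5636 0.1683 0.2396] shift cm [ 0.02  0.   -0.8 ] yaw y deg -5.96 q [ 0.29  0.37  0.02  1.22 -0.    1.97] F [-0.5   0.14  0.3 ] gap 0.0298 t 5.95
rotvec [ 0.001 -0.001  0.001]
```

View pics/c3.png

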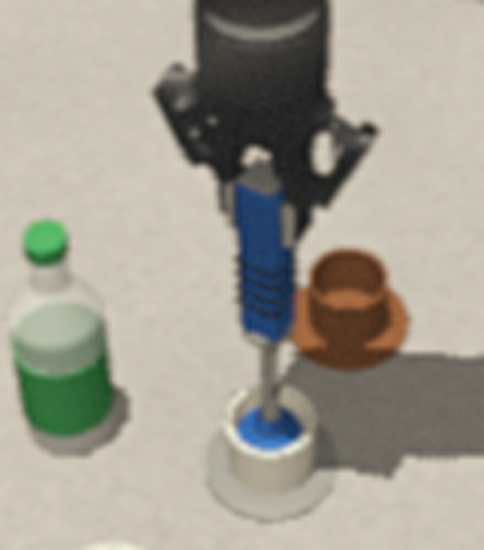

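The grip has slid up the rod (visible at crop (268,380)) and the head is still down in the holder at (268,428). That is about 82 mm so far. I'll approach the end stop in small steps, watching the vertical force.

```bash
python3 -m pendant '[0,0,-0.5,0,0,0, 0,0,0,0,0,0, 0,0,0,0,0,0]'>/dev/null; python3 go.py .5636 .1685 .2476 -6 |head -1;python3 -m pendant '[0,0,-0.2,0,0,0, 0,0,0,0,0,0, 0,0,0,0,0,0]'>/dev/null; python3 go.py .5636 .1685 .2476 -6|head -1;python3 -m pendant '[0,0,-0.2,0,0,0, 0,0,0,0,0,0, 0,0,0,0,0,0]'>/dev/null; python3 go.py .5636 .1685 .2476 -6|head -1;python3 -m pendant '[0,0,-0.2,0,0,0, 0,0,0,0,0,0, 0,0,0,0,0,0]'>/dev/null; python3 go.py .5636 .1685 .2476 -6|head -1
```

```text
p [0.5632 0.1682 0.2444] shift cm [ 0.03  0.04 -0.32] yaw y deg -5.96 q [ 0.29  0.37  0.03  1.23 -0.    1.97] F [ 0.64  0.17 -0.88] gap 0.03 t 6.25
p [0.5632 0.1683 0.2464] shift cm [ 0.03  0.04 -0.12] yaw y deg -5.96 q [0.29 0.37 0.03 1.24 0.   1.97] F [-0.05  0.88  0.17] gap 0.0296 t 6.5
p [0.5631 0.1682 0.2485] shift cm [0.03 0.05 0.09] yaw y deg -5.96 q [0.29 0.37 0.04 1.24 0.   1.97] F [ 0.59 -0.31 -0.06] gap 0.0301 t 6.75
p [0.5625 0.168  0.2498] shift cm [0.06 0.1  0.22] yaw y deg -5.96 q [ 0.29  0.37  0.04  1.25 -0.    1.97] F [-0.68  0.1  -2.41] gap 0.0299 t 7.0
```

```bash
python3 -m pendant '[0,0,-0.1,0,0,0, 0,0,0,0,0,0, 0,0,0,0,0,0]'>/dev/null; python3 go.py .5636 .1685 .2476 -6 |head -1;python3 -m pendant '[0,0,0,0,0,0]'|grep force; python3 -m pendant '[0,0,0,0,0,0]' |grep force
```

```text
p [0.5629 0.1681 0.2511] shift cm [0.04 0.07 0.35] yaw y deg -5.96 q [ 0.29  0.36  0.05  1.25 -0.    1.97] F [-0.47 -0.18 -3.21] gap 0.0299 t 7.25
wrist_force: [-0.1, -1.1, -3.1]
gripper_force: 57.9
wrist_force: [-1.0, 0.7, -3.0]
gripper_force: 57.9
```

The force holds steady at about −3 N, so the second stop is carrying the head. I'll release the grip.

```bash
python3 -m pendant '[0,0,0,0,0,0, 0,0,0,0,0,0, 0,0,0,0,0,0, 0,0,0,0,0,0, 0,0,0,0,0,0, 0,0,0,0,0,0, 0,0,0,0,0,0, 0,0,0,0,0,0]' 0 | grep force; python3 go.py .5636 .1685 .2476 84
python3 - <<'E'
from plant import grab_frame
from h import *
s=grab_frame("side");np.savez("pics/s4.npz",**s)
cv2.imwrite("pics/c4.png",cv2.resize(s["color"][185:310,180:290],None,fx=4.4,fy=4.4,interpolation=cv2.INTER_CUBIC)[:,:,::-1])
for z in(.188+.096,.148+.006): print(proj(s,np.array([.5625,.168,z]))*1-np.array([180,185]),(proj(s,np.array([.5625,.168,z]))-np.array([180,185]))*4.4)
E
```

```text
wrist_force: [-0.6, -0.5, 0.7]
gripper_force: 0.0
p [0.563  0.1682 0.2514] shift cm [0.04 0.05 0.38] yaw y deg -5.96 q [ 0.29  0.36  0.05  1.25 -0.    1.97] F [-0.58 -0.49  0.68] gap 0.0852 t 8.08
rotvec [ 0.    0.   -1.57]
[59.86049763 37.3819218 ] [263.38618959 164.48045592]
[60.65875093 71.14168977] [266.89850409 313.02343501]
```

View pics/c4.png

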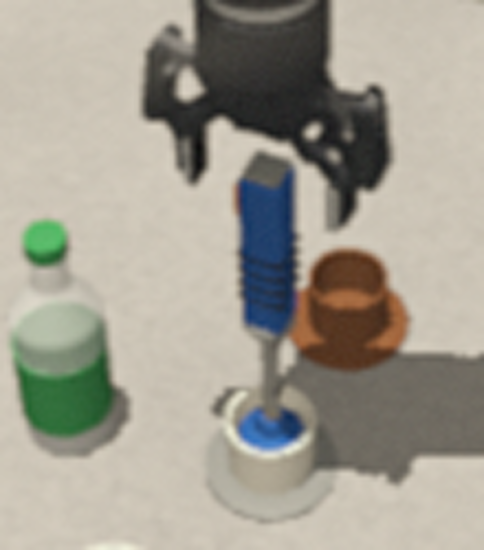

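The grip top is at crop (268,168), within about 2 mm of where full extension should put it. The orange button at (239,198) is standing proud, so the catch has locked. The open fingers clear the grip all round, so I can turn them 90° in place.

```bash
python3 -m pendant '[0,-0.2,0.5,0,0,0, 0,0,0,0,0,-0.12, 0,0,0,0,0,-0.12, 0,0,0,0,0,-0.12, 0,0,0,0,0,-0.12, 0,0,0,0,0,-0.12, 0,0,0,0,0,-0.12, 0,0,0,0,0,-0.12]' |grep force; python3 -m pendant '[0,0,0,0,0,-0.12, 0,0,0,0,0,-0.12, 0,0,0,0,0,-0.12, 0,0,0,0,0,-0.12, 0,0,0,0,0,-0.12, 0,0,0,0,0,-0.12, 0,0,0,0,0,0, 0,0,0,0,0,0]' |grep force; python3 go.py .561 .168 .246 84
python3 - <<'E'
from plant import grab_frame
from h import *
s=grab_frame("side");
cv2.imwrite("pics/c5.png",cv2.resize(s["color"][185:310,180:290],None,fx=4.4,fy=4.4,interpolation=cv2.INTER_CUBIC)[:,:,::-1])
E
```

```text
wrist_force: [0.5, -1.0, 0.7]
gripper_force: 0.0
wrist_force: [1.1, 0.4, 0.1]
gripper_force: 0.0
p [0.5608 0.1684 0.246 ] shift cm [-0.02 -0.03 -0.  ] yaw y deg 83.25 q [0.29 0.36 0.03 1.24 0.   0.41] F [1.1  0.35 0.07] gap 0.0855 t 9.47
rotvec [-0.    -0.    -0.013]
```

View pics/c5.png

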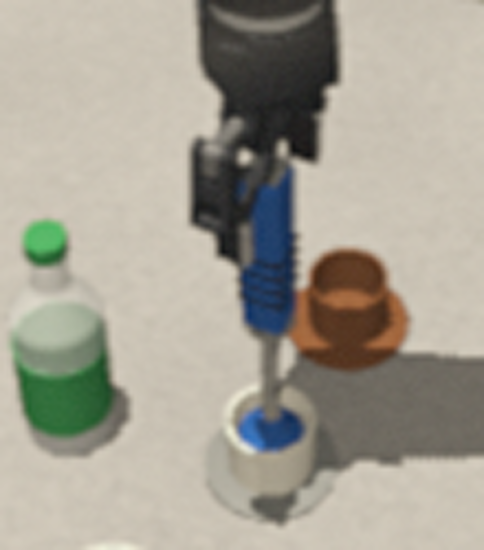

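The rotated fingers straddle the plain sides: the near fingertip is at crop (235,255) and the grip is centred at about (268,240). I'll nudge 2 mm toward the robot and close.

```bash
python3 -m pendant '[0.2,0,0,0,0,-0.01, 0,0,0,0,0,0]' |grep force; python3 -m pendant '[0,0,0,0,0,0, 0,0,0,0,0,0, 0,0,0,0,0,0, 0,0,0,0,0,0, 0,0,0,0,0,0, 0,0,0,0,0,0, 0,0,0,0,0,0, 0,0,0,0,0,0]' 1; python3 -m pendant '[0,0,-0.5,0,0,0, 0,0,-0.5,0,0,0, 0,0,-0.5,0,0,0, 0,0,-0.5,0,0,0, 0,0,0,0,0,0, 0,0,0,0,0,0]' ; python3 go.py .559 .168 .246 84
```

```text
wrist_force: [0.1, 0.6, 0.2]
gripper_force: 0.0
clock: 10.35
position: [0.5592, 0.1687, 0.2465]
tool_rot: [[-0.995, 0.105, 0.0], [0.105, 0.995, 0.0], [-0.0, 0.0, -1.0]]
wrist_force: [-0.7, -0.0, 1.4]
finger_gap: 0.0291
gripper_force: 61.4
clock: 10.85
position: [0.5592, 0.1687, 0.2666]
tool_rot: [[-0.995, 0.105, 0.001], [0.105, 0.995, 0.0], [-0.001, 0.0, -1.0]]
wrist_force: [-0.7, 0.8, -3.0]
finger_gap: 0.0294
gripper_force: 61.1
p [0.5592 0.1687 0.2666] shift cm [ 0.02 -0.07  2.06] yaw y deg 84.0 q [ 0.29  0.35  0.07  1.29 -0.    0.4 ] F [-0.65  0.82 -3.04] gap 0.0294 t 10.85
rotvec [ 0.     0.001 -0.   ]
```

```bash
python3 -m pendant '[0,0,-1,0,0,0, 0,0,-1,0,0,0, 0,0,-1,0,0,0, 0,0,-1,0,0,0, 0,0,-1,0,0,0, 0,0,-0.5,0,0,0, 0,0,0,0,0,0, 0,0,0,0,0,0]' ; python3 -m pendant '[0,0,0,0,0,0, 0,0,0,0,0,0, 0,0,0,0,0,0, 0,0,0,0,0,0]' >/dev/null; python3 go.py .559 .168 .32 84
python3 - <<'E'
from plant import grab_frame
from h import *
s=grab_frame("side");t=grab_frame("top")
a=cv2.resize(s["color"][165:310,170:290],None,fx=3.8,fy=3.8,interpolation=cv2.INTER_CUBIC)
b=cv2.resize(t["color"][140:285,130:220],None,fx=3.8,fy=3.8,interpolation=cv2.INTER_CUBIC)
cv2.imwrite("pics/c6.png",np.hstack([a,b])[:,:,::-1])
for z in (.284+.075,.154+.075,.081,.05): print(z,((proj(s,np.array([.559,.1687,z]))-np.array([170,165]))*3.8).round())
E
```

```text
clock: 11.52
position: [0.5593, 0.1687, 0.3218]
tool_rot: [[-0.995, 0.105, 0.001], [0.105, 0.995, 0.0], [-0.001, 0.0, -1.0]]
wrist_force: [0.6, 0.3, -3.7]
finger_gap: 0.0293
gripper_force: 61.1
p [0.5588 0.1686 0.3208] shift cm [-0.02 -0.06  0.08] yaw y deg 84.0 q [0.29 0.35 0.2  1.42 0.   0.4 ] F [-0.06 -0.38 -3.43] gap 0.0293 t 11.85
rotvec [-0.    -0.001 -0.   ]
0.359 [268. 136.]
0.22899999999999998 [271. 277.]
0.081 [274. 412.]
0.05 [275. 437.]
```

View pics/c6.png

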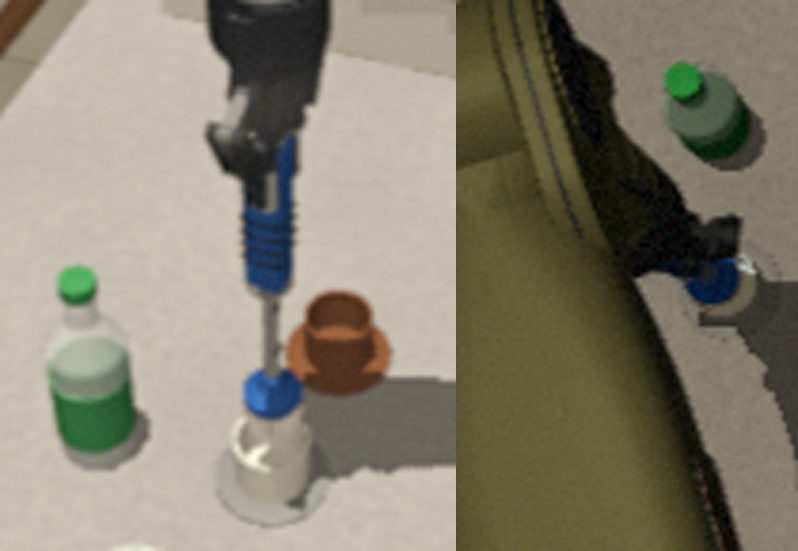

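The side view shows the brush upright and fully extended. The grip's bottom is at crop (268,288), and the head at (273,395–425) hangs over the mouth of the holder, about 30 mm above the rim by the measured lift. The bottle hasn't moved. I'll let it settle briefly, then hand in.

```bash
python3 -m pendant '[0,0,-0.5,0,0,0, 0,0,-0.5,0,0,0, 0,0,0,0,0,0, 0,0,0,0,0,0, 0,0,0,0,0,0, 0,0,0,0,0,0, 0,0,0,0,0,0, 0,0,0,0,0,0]'; python3 -c "
from plant import finish_job; print(finish_job())"
```

```text
clock: 12.62
position: [0.5589, 0.1686, 0.3311]
tool_rot: [[-0.995, 0.105, -0.0], [0.105, 0.995, -0.0], [0.0, -0.0, -1.0]]
wrist_force: [0.5, -0.4, -3.6]
finger_gap: 0.0294
gripper_force: 61.1
the job is handed in; nothing more can be done
None
```

I handed the job in at 12.6 s, with the brush extended to the second stop, gripped by its plain sides and held still and upright about 40 mm above the holder rim; `finish_job()` returned no verdict, and I judged the catch locked from the button standing proud in the side view.

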